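Draw the bench pull gauge out to its index and leave the tell-tale there

ROBOT

A 6-joint arm with a two-finger parallel gripper is mounted at the origin on a cart in front of the work surface, level with it; the furniture and walls round the work are solid. World frame = base frame: x ahead of the robot, y to its left, z up, the work surface at z = 0. Lengths are in m, angles in rad, forces in N, time in s.
With the tool pointing down it reaches from about 0.35 to 0.975 m from the base axis. Payload 7.1 kg.
Tool frame: the origin (TCP) lies midway between the tips of the shut fingers; the grasp point (between the pads) lies 19 mm behind it; z points along the fingers, y is the line along which they close (so a half turn about z gives the same grasp; the last joint's range is limited). The gripper opens to 88 mm and grips with 3 to 60 N. Pads are 20 mm wide; open, the fingers measure 115 mm over their backs; the gripper's body (75 mm by 178 mm) begins 61 mm behind the grasp point.
Start: joints at [-1.246, 0.423, 1.63, -0, 1.089, -0.019], TCP at [0.211, -0.588, 0.223] pointing down, gripper open.
Joint ranges: [-3, 3], [-0.9, 2.11], [0.09, 2.58], [-1.31, 4.45], [0.11, 2.69], [-2.54, 2.54]. Speed limits (rad/s): [2.39, 2.39, 3.01, 3.14, 3.14, 3.14].

INTERFACE

Orientations are given as a unit quaternion [x, y, z, w].
In Python, from cell import ctrl gives the robot as it stands. The module is installed in compiled form; this text tells all that it offers.
- The arm moves only by the tool servo_tool, never from a script. Its argument "motion" is a list of rows, each an object with "translation": the shift along the tool's x, y, z in mm, a list of three; "dr": the turn, a rotation vector about the tool's x, y, z in degrees, a list of three; "fingers": the finger opening in mm, from 0 to 87.8. In form: [{"translation": [x, y, z], "dr": [wx, wy, wz], "fingers": fingers}, ...]. A call has 1 to 8 rows; each row shifts and turns the commanded pose from where the row before left it, along the tool's axes as they then stand; what a row does not reach is not made up. A row lasts 1/8 s, in which the tool goes at most 62.5 mm and 10.7 degrees, less where a joint would pass 70% of its speed; a pose out of reach is approached as far as the arm can. A call with a gripper value outside its range is refused whole. The fingers move at their own pace and stop on an object; the grip force is fixed at half the most. Time passes only in rows, so rows that do not move let the fingers close. It gives the time, the measured TCP pose, the force, the opening and the grip force at its end, in the units of the state.
- ctrl.state(): the state, without advancing time (a new reading comes with each control period).
- ctrl.camera(name): name is "scene" or "side" or "wrist"; returns the picture (480x640x3 uint8, red, green, blue); there is no depth.
- ctrl.camera_params(name): a dict with "camera_matrix" (3x3 intrinsics, pixels), "cam_to_world" (4x4, takes a point from camera to world coordinates). Camera axes: x right, y down, z forward; pixel columns grow to the right and rows downward; lengths in m; the calibration is good to about 2 mm. A picture is of the moment at which its call begins: read the wrist's pose just before it. camera_params takes no time and is no camera call; for the wrist camera it gives the pose at the moment of the call.
- ctrl.job_done(): hands the job in; it is judged then, once.
The state is a dict: "time": time; "joint_pos": joint angles; "qd": joint speeds; "tau": joint torques, N m; "position": TCP position; "ee_rot": TCP orientation; "wrist_force": force on the tool from outside, world axes, zero at the start; "moment": the same for the moment, N m; "finger_gap": opening from 0.0 (shut) to 1.0 (fully open); "finger_force": force on a finger pad.
Only numpy, scipy, OpenCV 4.12 (cv2) and the standard library are available. Lean on these libraries where they do the work, as an engineer would, in place of code of your own. Each camera call takes 0.05 s, during which the arm holds its last target. There are 200 camera calls.

TASK

Zero the bench pull gauge by sliding its stale tell-tale back until it rests against the cross arm of the slide, which must stay home meanwhile. Then draw the sprung slide out by its upright grip until the tell-tale, carried ahead by the cross arm, has its pointer at the index tongue, hold it steady there for a second, and ease the slide all the way home without letting it snap back, so that the tell-tale stays at the index. Do not shift the index, do not handle the tell-tale while the slide is out, and leave the pliers, tape roll and mug alone.

Things in the scene. Friction and masses are not known exactly. Their poses are not given: they have to be found in the camera images.
- gauge: Bench pull gauge, fixed: grey base 242 x 195 x 12 mm (x -172 to 70, y -40 to 155 mm), place and yaw vary. Origin on the bench under the home place of the slide's grip. x points away from the robot, towards the spring housing; y left; z up. Pulling out is along -x. Two guide rods (tops z = 35 mm) run at y = -18 and 18 mm to an end block at x = -162 to -150 mm (top z = 46 mm).
- shelf_front (a point): Middle of the lower front edge of the shelf (with a solder spool on it) that overhangs the home grip: at gauge x = -30, y = 0, z = 210 mm. Shelf: gauge x -30 to 70, y -42 to 42 mm, on a panel at its back (x 62 to 70 mm). It blocks a vertical hand: take the home grip with the hand leaning back towards the robot, 35 to 45 degrees from vertical.
- pull_slide (a joint): How far the sprung slide is drawn out (m): 0 home, grows along the gauge's -x, stop at 0.100. The spring pulls it home with 2 N at 0 and 80 N/m more; let go, it snaps back.
- grip (a point): Point on the slide's upright grip: a black ribbed plate 36 mm along x, 14 mm across y (pinch it across y), z = 41 to 95 mm; the point is on its middle plane at z = 75 mm. Moves with the slide. Below it is the dark carriage: x -45 to 22 mm from the grip, 56 mm wide, top z = 41 mm. Axes as the gauge's.
- slide_line (a point): Point fixed to the slide at x = -57, y = 100 mm from the grip, z = 28 mm. It is 12 mm ahead of the front face of the slide's steel cross arm (x -45 to -35, y 26 to 110 mm from the grip, z 24 to 38 mm), so it has the same gauge x as the tell-tale's pointer while the cross arm touches the tell-tale.
- telltale (a joint): Place of the tell-tale on its rail (m): 0 fully back, touching the cross arm of the home slide; grows along the gauge's -x, stop at 0.100. About 1.5 N of friction keeps it where it is left. The cross arm pushes it ahead as the slide comes out (both then read the same) and leaves it there on the way back. It starts beyond the index.
- telltale_knob (a point): Point on the tell-tale's upright knob, an aluminium plate 22 mm along x, 12 mm across y, from z = 39 to 89 mm; the point lies in its middle at z = 70 mm. The tell-tale's foot is 24 x 30 mm, top at z = 41 mm, on the rail 95 mm left of the slide. Near home a hand leaning back 20 degrees passes the shelf easily.
- telltale_line (a point): Tip of the tell-tale's pointer, a steel blade 3 mm wide that sticks out 19 mm to the left of its foot; z = 28 mm. Axes are the gauge's.
- index (a joint): Place of the index (m) in the terms of the tell-tale: the pointer is at the index when both joints read the same. Stiff clamp; not to be moved.
- index_line (a point): Middle of the tip of the index tongue, 8 mm wide along x, that points right towards the tell-tale from a small dark clamp block (22 x 16 mm, with a round screw head on top) at the left edge of the base; z = 28 mm. Axes are the gauge's.
- nose_pliers: Pliers with red handles, 150 x 42 x 12 mm, lying on the bench to the right of the gauge; a bystander. Origin at the centre of the underside.
- tape_roll: Black tape roll, 55 mm across, 19 mm high, lying to the left of the gauge; a bystander. Origin at the centre of the underside.
- mug: White mug, 83 mm across, 93 mm high, standing to the right of the gauge; a bystander. Origin at the centre of the underside.

How it is judged:
By the outcome, as a careful person would: the job done as asked, in the order asked, and still so for the second after the job is handed in, with the robot touching nothing.
It also fails if it takes over 64 s, if anything falls off the work surface, if the arm or the gripper's body presses on something with over 40 N, if the wrist force passes 120 N, or if a joint passes its speed limit or range.

## Working session

There is one attempt and no reset: what is moved stays moved. The work goes in short steps, Python scripts to look and compute and a tool call to move; the robot and the scene stay as the last step left them, time stands still between calls to the robot, and variables do not carry over. Pictures are saved under pics/ and viewed, at most 10 in all, crops included, and the job is handed in when it is done.

Besides the shell and the picture viewer there is one more tool, called after "Emit:" by a JSON object that holds its "name" and its "arguments". servo_tool: Moves the arm, as the interface text tells. Its arguments: {"type":"object","properties":{"motion":{"type":"array"}},"required":["motion"]}

```bash
mkdir -p pics; python3 - <<'E'
from cell import ctrl
import cv2,numpy as np
for n in("scene","side"):
    cv2.imwrite(f"pics/{n}0.png",ctrl.camera(n)[:,:,::-1]); p=ctrl.camera_params(n); print(n,np.round(p["camera_matrix"],1).tolist(),np.round(p["cam_to_world"],3).tolist())
print(ctrl.state())
E
```

```text
scene [[519.7, 0.0, 314.2], [0.0, 519.7, 246.3], [0.0, 0.0, 1.0]] [[-0.873, -0.335, 0.356, 0.172], [-0.489, 0.593, -0.64, 0.645], [0.003, -0.732, -0.681, 0.879], [0.0, 0.0, 0.0, 1.0]]
side [[585.2, 0.0, 319.8], [0.0, 585.2, 241.7], [0.0, 0.0, 1.0]] [[-0.671, -0.475, 0.57, -0.171], [-0.742, 0.408, -0.532, 0.61], [0.02, -0.779, -0.626, 0.944], [0.0, 0.0, 0.0, 1.0]]
{'time': 0.1, 'joint_pos': array([-1.24599889e+00,  4.23808579e-01,  1.63058235e+00, -1.30281325e-05,
        1.08863162e+00, -1.90060536e-02]), 'qd': array([ 0.00047992, -0.00247585, -0.00252928,  0.0016822 , -0.00053182,
        0.00020852]), 'tau': array([-2.75267321e-04, -5.45613778e+01, -2.74322391e+01,  6.44823234e-02,
        1.87933375e-02, -3.02415219e-05]), 'position': array([ 0.21052622, -0.58794303,  0.22196414]), 'ee_rot': array([ 9.85260474e-01,  1.71059310e-01, -1.14589657e-04, -7.05733040e-04]), 'wrist_force': array([-0.14047596,  0.09795067,  0.02633368]), 'moment': array([-0.04145984, -0.00497426, -0.00555419]), 'finger_force': 0.0, 'finger_gap': 0.9950081524618726}
```

View pics/scene0.png

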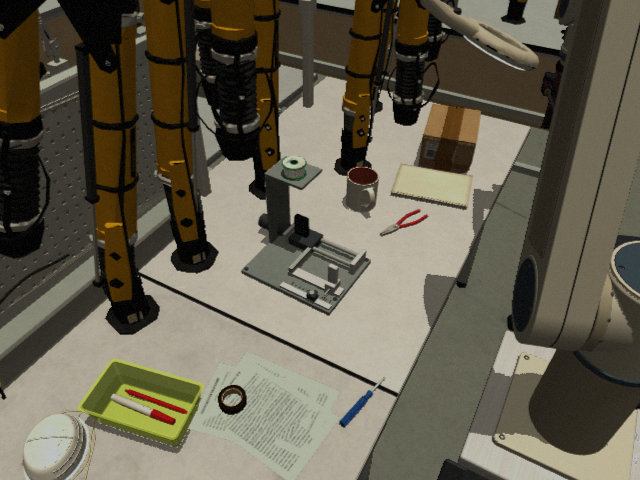

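View pics/side0.png

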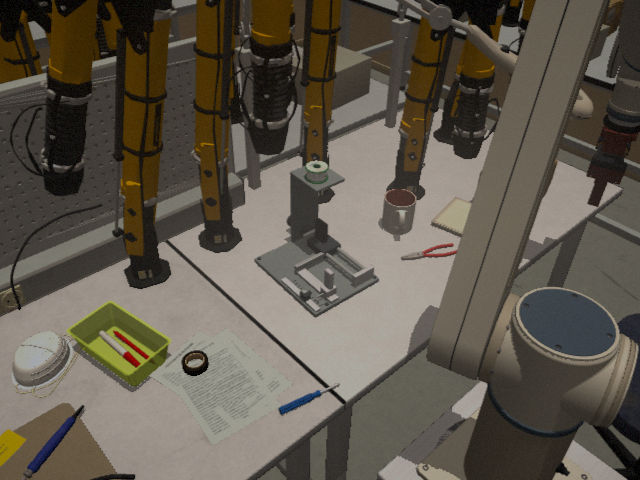

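```bash
python3 - <<'E'
import cv2
a=cv2.imread("pics/scene0.png")[145:320,232:382]; b=cv2.imread("pics/side0.png")[155:320,245:395]
cv2.imwrite("pics/s1.png",cv2.resize(a[:,:],None,fx=3.4,fy=3.4,interpolation=cv2.INTER_CUBIC))
c=cv2.resize(a,None,fx=5,fy=5,interpolation=cv2.INTER_CUBIC)[275:,:]  # rows from 145+55=200
cv2.imwrite("pics/s1.png",c)
d=cv2.resize(b,None,fx=5,fy=5,interpolation=cv2.INTER_CUBIC)[225:,:] # rows from 200
cv2.imwrite("pics/d1.png",d)
E
```

```text
(no output)
```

View pics/s1.png

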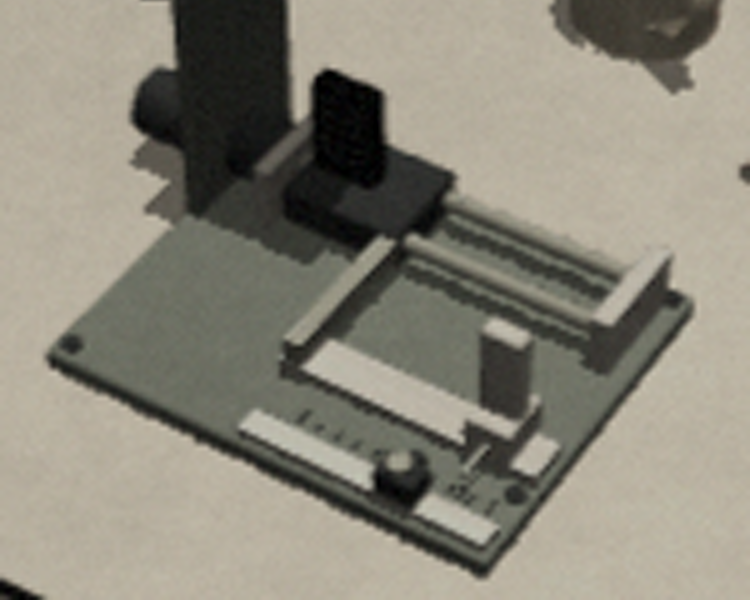

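```bash
cat > h.py <<'E'
import numpy as np
from scipy.optimize import least_squares
from scipy.spatial.transform import Rotation as R
def proj(p,P):
    T=np.linalg.inv(p["cam_to_world"]); c=np.asarray(P)@T[:3,:3].T+T[:3,3]; q=c@np.asarray(p["camera_matrix"]).T
    return q[:,:2]/q[:,2:]
def G(g,P):  # gauge mm -> world m
    P=np.asarray(P,float)/1e3; c,s=np.cos(g[2]),np.sin(g[2])
    return np.c_[g[0]+c*P[:,0]-s*P[:,1], g[1]+s*P[:,0]+c*P[:,1], P[:,2]]
E
python3 - <<'E'
from h import *
from cell import ctrl
p=ctrl.camera_params("scene")
M=[(70,155,12),(-172,155,12),(-172,-40,12),(0,0,95)]
I=np.array([(50,355),(487,569),(693,300),(350,82)])/5+[232,200]
r=least_squares(lambda g:(proj(p,G(g,M))-I).ravel(),[.6,0,0]); g=r.x; print(g,r.fun.round(1))
I2=np.array([(506,332),(462,470)])/5+[232,200]
t=least_squares(lambda t:(proj(p,G(g,[(-57-t[0],95,89),(-57-t[0],129,28)]))-I2).ravel(),[50]);print(t.x,t.fun)
E
```

```text
[ 0.65572684 -0.16380594 -0.05137195] [-1.3 -0.6  0.3 -0.3  1.2 -0.2 -0.2  0.9]
[84.87561671] [-0.26416213 -0.23897719 -0.19689103  1.22505576]
```

View pics/d1.png

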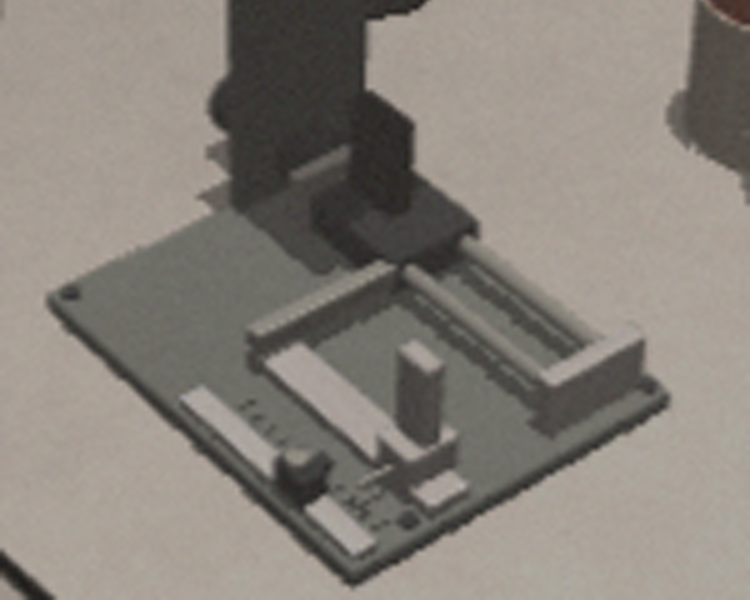

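```bash
cat >> h.py <<'E'
def pose(g,pt,lean,back=0):
    """TCP world pos and rotation for the grasp point at gauge pt (mm), hand leaning back (deg), back mm retreat"""
    l=np.radians(lean); z=np.array([np.sin(l),0,-np.cos(l)]); y=np.array([0,-1.,0]); x=np.cross(y,z)
    W=R.from_euler('z',g[2])*R.from_matrix(np.c_[x,y,z])
    return G(g,[np.array(pt)+z*(19-back)])[0],W
def delta(s,tgt):
    Q=R.from_quat(s["ee_rot"]); p,W=tgt
    print("dr first(deg)",np.degrees((Q.inv()*W).as_rotvec()).round(2),"shift now-axes",(Q.inv().apply(p-s["position"])*1e3).round(1),"shift target-axes",(W.inv().apply(p-s["position"])*1e3).round(1),"target",p.round(4))
E
python3 - <<'E'
from h import *
from cell import ctrl
A=ctrl.camera_params("scene");B=ctrl.camera_params("side")
M=[(70,155,12),(-172,155,12),(-172,-40,12),(0,0,95)]
K=lambda t:[(-57-t,95,89)]
IA=np.array([(50,355),(487,569),(693,300),(350,82),(506,332)])/5+[232,200]
IB=np.array([(50,297),(352,580),(668,398),(384,110),(421,356)])/5+[245,200]
f=lambda v:np.r_[(proj(A,G(v,M+K(v[3])))-IA).ravel(),(proj(B,G(v,M+K(v[3])))-IB).ravel()]
r=least_squares(f,[.65,-.16,-.05,85]);print(r.x,r.fun.round(1));g=r.x[:3]
np.save("g.npy",r.x)
s=ctrl.state();delta(s,pose(g,(-57-r.x[3],95,70),20,100))
print(proj(ctrl.camera_params("wrist"),[s["position"]]),ctrl.camera_params("wrist")["cam_to_world"].round(3))
# relative rotation split
Q=R.from_quat(s["ee_rot"]);print(np.degrees(Q.as_matrix()[:2,0]),pose(g,(0,0,0),20)[1].as_matrix().round(3))
E
```

```text
[ 6.54244332e-01 -1.64338974e-01 -5.54482566e-02  8.56631030e+01] [-0.8 -0.7  0.6 -0.1  1.8  0.1  0.4  1.   0.5  0.1 -1.7 -0.7 -0.4 -0.6
  0.9 -0.8 -0.5  0.1 -0.6 -0.1]
dr first(deg) [-4.07 19.75 22.63] shift now-axes [ 440.5 -402.9   76.4] shift target-axes [ 208.2 -542.5  156.5] target [ 0.4894 -0.06    0.1461]
[[321.73739326 307.61968354]] [[ 0.336 -0.899 -0.282  0.288]
 [-0.942 -0.321 -0.1   -0.56 ]
 [-0.001  0.299 -0.954  0.384]
 [ 0.     0.     0.     1.   ]]
[53.94268146 19.31303875] [[ 0.938 -0.055  0.341]
 [-0.052 -0.998 -0.019]
 [ 0.342  0.    -0.94 ]]
```

Emit:
{"name": "servo_tool", "arguments": {"motion": [{"translation": [44, -40, 0], "dr": [0, 0, 0], "fingers": 40}, {"translation": [44, -40, 0], "dr": [0, 0, 0], "fingers": 40}, {"translation": [44, -40, 0], "dr": [0, 0, 0], "fingers": 40}, {"translation": [44, -40, 0], "dr": [0, 0, 0], "fingers": 40}, {"translation": [44, -40, 0], "dr": [0, 0, 0], "fingers": 40}, {"translation": [44, -40, 0], "dr": [0, 0, 0], "fingers": 40}, {"translation": [44, -40, 0], "dr": [0, 0, 0], "fingers": 40}, {"translation": [44, -40, 0], "dr": [0, 0, 0], "fingers": 40}]}}

```text
time: 1.1
position: [0.4347, -0.1667, 0.2226]
ee_rot: [0.985, 0.171, 0.0, 0.0]
wrist_force: [-0.1, -0.7, -0.2]
finger_gap: 0.454
finger_force: 0.0
```

Emit:
{"name": "servo_tool", "arguments": {"motion": [{"translation": [44, -40, 0], "dr": [0, 0, 0], "fingers": 40}, {"translation": [44, -40, 0], "dr": [0, 0, 0], "fingers": 40}, {"translation": [0, 0, 0], "dr": [-1.02, 4.94, 5.66], "fingers": 40}, {"translation": [0, 0, 0], "dr": [-1.02, 4.94, 5.66], "fingers": 40}, {"translation": [0, 0, 0], "dr": [-1.02, 4.94, 5.66], "fingers": 40}, {"translation": [0, 0, 0], "dr": [-1.02, 4.94, 5.66], "fingers": 40}, {"translation": [0, 0, 0], "dr": [0, 0, 0], "fingers": 40}]}}

```text
time: 1.98
position: [0.4883, -0.0631, 0.2219]
ee_rot: [0.985, -0.027, 0.173, 0.005]
wrist_force: [-1.0, 0.4, 0.2]
finger_gap: 0.456
finger_force: 0.0
```

```bash
python3 - <<'E'
from h import *
from cell import ctrl
import cv2,pickle
v=np.load("g.npy");g=v[:3]
s=ctrl.state();p=ctrl.camera_params("wrist");im=ctrl.camera("wrist");cv2.imwrite("pics/w1.png",im[:,:,::-1]);pickle.dump(p,open("w1.pkl","wb"))
delta(s,pose(g,(-57-v[3],95,70),20,100));print(s["position"],s["time"],s["joint_pos"].round(2))
print(proj(p,G(g,[(-57-v[3],95,89),(-57-v[3],129,28),(0,0,95),(-172,155,12),(70,155,12),(-45,110,38)])).round(0))
E
```

```text
dr first(deg) [0.06 0.1  0.06] shift now-axes [-25.   -3.2  71.6] shift target-axes [-25.1  -3.1  71.6] target [ 0.4894 -0.06    0.1461]
[ 0.48833198 -0.06313525  0.22194166] 1.975 [-0.18  0.09  2.14  0.08  0.56  1.39]
[[317. 251.]
 [282. 252.]
 [435.  72.]
 [257. 282.]
 [258.  44.]
 [301. 148.]]
```

View pics/w1.png

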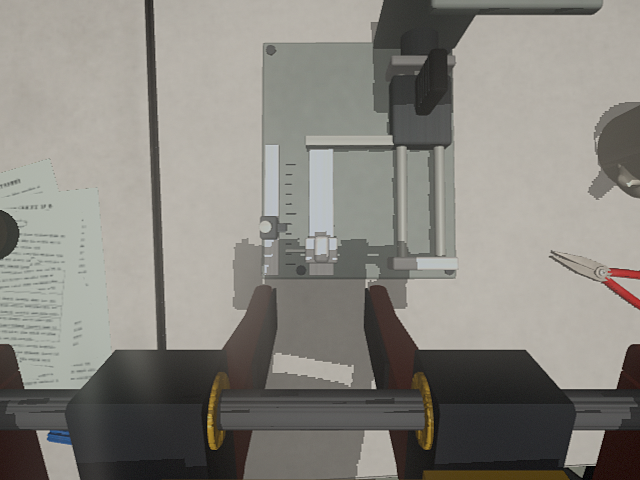

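```bash
python3 - <<'E'
import cv2
a=cv2.imread("pics/w1.png")[135:285,250:465]
cv2.imwrite("pics/w1c.png",cv2.resize(a,None,fx=3.7,fy=3.7,interpolation=cv2.INTER_CUBIC)[:,:])
E
```

```text
(no output)
```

View pics/w1c.png

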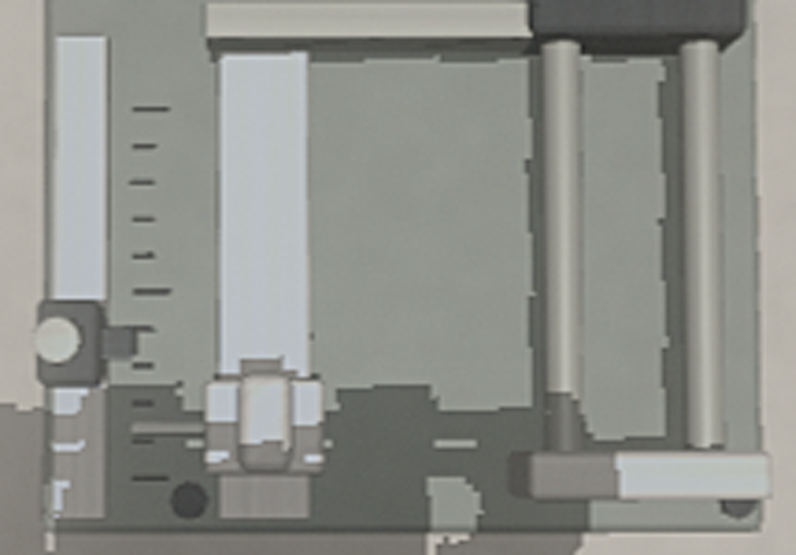

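```bash
python3 - <<'E'
from h import *
from cell import ctrl
import pickle
p=pickle.load(open("w1.pkl","rb"))
C=np.array([(47,528),(760,528),(208,38),(266,409),(132,429),(137,342)])/3.7+[250,135]
I=np.vstack([C,[264,43]])
f=lambda v:(proj(p,G(v,[(-172,155,12),(-172,-40,12),(-45,110,38),(-57-v[3],95,89),(-57-v[3],129,28),(-57-v[4],v[5],28),(70,155,12)]))-I).ravel()
r=least_squares(f,[.65,-.16,-.05,85,60,132]);print(r.x,r.fun.round(1));np.save("g.npy",r.x);v=r.x;g=v[:3]
s=ctrl.state();delta(s,pose(g,(-57-v[3],95,70),20,60));delta(s,pose(g,(-57-v[3],95,70),20,0))
E
```

```text
[ 6.56766481e-01 -1.68923361e-01 -5.61023545e-02  8.57355557e+01
  6.50676899e+01  1.28269857e+02] [-1.4  1.1  2.   1.2 -0.3 -0.3  0.3  1.6  0.5 -1.9  0.  -0.  -1.1 -2.1]
dr first(deg) [0.05 0.06 0.17] shift now-axes [-23.7   0.9 112.7] shift target-axes [-23.9   1.  112.7] target [ 0.5056 -0.0653  0.1085]
dr first(deg) [0.05 0.06 0.17] shift now-axes [-23.7   0.8 172.7] shift target-axes [-23.9   1.  172.7] target [ 0.5261 -0.0664  0.0521]
```

Emit:
{"name": "servo_tool", "arguments": {"motion": [{"translation": [-24, 1, 0], "dr": [0, 0, 0], "fingers": 40}, {"translation": [0, 0, 45], "dr": [0, 0, 0], "fingers": 40}, {"translation": [0, 0, 45], "dr": [0, 0, 0], "fingers": 40}, {"translation": [0, 0, 40], "dr": [0, 0, 0], "fingers": 40}, {"translation": [0, 0, 25], "dr": [0, 0, 0], "fingers": 40}, {"translation": [0, 0, 17], "dr": [0, 0, 0], "fingers": 40}, {"translation": [0, 0, 0], "dr": [0, 0, 0], "fingers": 40}]}}

```text
time: 2.9
position: [0.5269, -0.0667, 0.0515]
ee_rot: [0.985, -0.027, 0.173, 0.005]
wrist_force: [1.0, 0.1, -0.8]
finger_gap: 0.453
finger_force: 0.0
```

Emit:
{"name": "servo_tool", "arguments": {"motion": [{"translation": [0, 0, 0], "dr": [0, 0, 0], "fingers": 20}, {"translation": [0, 0, 0], "dr": [0, 0, 0], "fingers": 16}, {"translation": [0, 0, 0], "dr": [0, 0, 0], "fingers": 0}, {"translation": [0, 0, 0], "dr": [0, 0, 0], "fingers": 0}, {"translation": [0, 0, 0], "dr": [0, 0, 0], "fingers": 0}]}}

```text
time: 3.52
position: [0.5266, -0.0663, 0.0535]
ee_rot: [0.984, -0.027, 0.174, 0.005]
wrist_force: [0.0, 5.3, 4.4]
finger_gap: 0.14
finger_force: 30.0
```

```bash
python3 - <<'E'
from h import *
from cell import ctrl
v=np.load("g.npy");g=v[:3];s=ctrl.state();delta(s,pose(g,(-57-v[3],95,70),20));delta(s,pose(g,(-57,95,70),20));print(s)
E
```

```text
dr first(deg) [ 0.04 -0.08  0.08] shift now-axes [-1.   0.2  1.1] shift target-axes [-1.   0.2  1.1] target [ 0.5261 -0.0664  0.0521]
dr first(deg) [ 0.04 -0.08  0.08] shift now-axes [79.6  0.3 30.5] shift target-axes [79.6  0.2 30.4] target [ 0.6117 -0.0712  0.0521]
{'time': 3.525, 'joint_pos': array([-0.17003978,  0.49114288,  2.16224146,  0.26876742,  0.14486149,
        1.19623953]), 'qd': array([-6.53817074e-04,  1.51253127e-03,  2.07688109e-05,  6.90326204e-04,
       -4.71948995e-04, -2.18527377e-04]), 'tau': array([-2.99496934e+00, -4.14357913e+01, -1.23229140e+01, -1.58131476e-01,
       -1.70659717e+00,  2.92077789e-02]), 'position': array([ 0.52660198, -0.06629911,  0.05351771]), 'ee_rot': array([ 0.98431347, -0.02698532,  0.17426999,  0.00536217]), 'wrist_force': array([0.00608628, 5.29835921, 4.4493263 ]), 'moment': array([ 1.07943201, -0.07193273,  0.41547389]), 'finger_force': 30.00128835439682, 'finger_gap': 0.13955419288377854}
```

Emit:
{"name": "servo_tool", "arguments": {"motion": [{"translation": [4.7, 0, 1.7], "dr": [0, 0, 0], "fingers": 0}, {"translation": [7.05, 0, 2.57], "dr": [0, 0, 0], "fingers": 0}, {"translation": [7.05, 0, 2.57], "dr": [0, 0, 0], "fingers": 0}, {"translation": [7.05, 0, 2.57], "dr": [0, 0, 0], "fingers": 0}, {"translation": [7.05, 0, 2.57], "dr": [0, 0, 0], "fingers": 0}, {"translation": [7.05, 0, 2.57], "dr": [0, 0, 0], "fingers": 0}, {"translation": [7.05, 0, 2.57], "dr": [0, 0, 0], "fingers": 0}, {"translation": [0, 0, 0], "dr": [0, 0, 0], "fingers": 0}]}}

```text
time: 4.53
position: [0.5773, -0.0691, 0.0536]
ee_rot: [0.984, -0.027, 0.175, 0.005]
wrist_force: [1.7, 6.2, 2.5]
finger_gap: 0.138
finger_force: 30.0
```

```bash
python3 - <<'E'
from h import *
from cell import ctrl
v=np.load("g.npy");g=v[:3];s=ctrl.state();delta(s,pose(g,(-57,95,70),20));print(s["joint_pos"],s["wrist_force"],s["finger_gap"])
E
```

```text
dr first(deg) [ 0.05 -0.12  0.08] shift now-axes [31.9  0.3 13.2] shift target-axes [31.9  0.3 13.1] target [ 0.6117 -0.0712  0.0521]
[-0.15769774  0.53250755  2.05542958  0.16679204  0.20678696  1.31059494] [1.70175454 6.1909702  2.52819428] 0.1376313516169534
```

Emit:
{"name": "servo_tool", "arguments": {"motion": [{"translation": [6.6, 0, 2.4], "dr": [0, 0, 0], "fingers": 0}, {"translation": [6.6, 0, 2.4], "dr": [0, 0, 0], "fingers": 0}, {"translation": [6.6, 0, 2.4], "dr": [0, 0, 0], "fingers": 0}, {"translation": [6.6, 0, 2.4], "dr": [0, 0, 0], "fingers": 0}, {"translation": [0, 0, 0], "dr": [0, 0, 0], "fingers": 0}, {"translation": [0, 0, 0], "dr": [0, 0, 0], "fingers": 0}]}}

```text
time: 5.28
position: [0.6051, -0.0706, 0.0536]
ee_rot: [0.984, -0.027, 0.175, 0.005]
wrist_force: [2.2, 6.0, 2.0]
finger_gap: 0.131
finger_force: 30.0
```

Emit:
{"name": "servo_tool", "arguments": {"motion": [{"translation": [1.9, 0, 0.7], "dr": [0, 0, 0], "fingers": 0}, {"translation": [0, 0, 0], "dr": [0, 0, 0], "fingers": 0}]}}

```text
time: 5.52
position: [0.6068, -0.0706, 0.0536]
ee_rot: [0.984, -0.027, 0.174, 0.005]
wrist_force: [-0.3, 5.0, 2.8]
finger_gap: 0.134
finger_force: 30.0
```

Emit:
{"name": "servo_tool", "arguments": {"motion": [{"translation": [1.9, 0, 0.7], "dr": [0, 0, 0], "fingers": 0}, {"translation": [0, 0, 0], "dr": [0, 0, 0], "fingers": 0}]}}

```text
time: 5.78
position: [0.6087, -0.0707, 0.0536]
ee_rot: [0.984, -0.027, 0.174, 0.005]
wrist_force: [-0.4, 5.6, 2.9]
finger_gap: 0.133
finger_force: 30.0
```

Emit:
{"name": "servo_tool", "arguments": {"motion": [{"translation": [1.9, 0, 0.7], "dr": [0, 0, 0], "fingers": 0}, {"translation": [0, 0, 0], "dr": [0, 0, 0], "fingers": 0}]}}

```text
time: 6.02
position: [0.6108, -0.0709, 0.0536]
ee_rot: [0.984, -0.027, 0.174, 0.005]
wrist_force: [-0.0, 6.7, 3.5]
finger_gap: 0.129
finger_force: 30.0
```

Emit:
{"name": "servo_tool", "arguments": {"motion": [{"translation": [1.4, 0, 0.5], "dr": [0, 0, 0], "fingers": 0}, {"translation": [0, 0, 0], "dr": [0, 0, 0], "fingers": 0}]}}

```text
time: 6.28
position: [0.6122, -0.0709, 0.0536]
ee_rot: [0.984, -0.027, 0.174, 0.005]
wrist_force: [-0.0, 5.5, 4.0]
finger_gap: 0.134
finger_force: 30.0
```

Emit:
{"name": "servo_tool", "arguments": {"motion": [{"translation": [1.4, 0, 0.5], "dr": [0, 0, 0], "fingers": 0}, {"translation": [0, 0, 0], "dr": [0, 0, 0], "fingers": 0}]}}

```text
time: 6.52
position: [0.6135, -0.071, 0.0536]
ee_rot: [0.984, -0.027, 0.174, 0.005]
wrist_force: [-1.1, 5.7, 4.7]
finger_gap: 0.136
finger_force: 30.0
```

Emit:
{"name": "servo_tool", "arguments": {"motion": [{"translation": [1.4, 0, 0.5], "dr": [0, 0, 0], "fingers": 0}, {"translation": [0, 0, 0], "dr": [0, 0, 0], "fingers": 0}]}}

```text
time: 6.78
position: [0.6136, -0.0709, 0.0535]
ee_rot: [0.985, -0.027, 0.173, 0.005]
wrist_force: [-7.7, 5.8, 10.2]
finger_gap: 0.136
finger_force: 30.0
```

Emit:
{"name": "servo_tool", "arguments": {"motion": [{"translation": [1.4, 0, 0.5], "dr": [0, 0, 0], "fingers": 0}, {"translation": [0, 0, 0], "dr": [0, 0, 0], "fingers": 0}]}}

```text
time: 7.02
position: [0.6138, -0.0708, 0.0533]
ee_rot: [0.985, -0.027, 0.172, 0.005]
wrist_force: [-13.6, 7.2, 17.7]
finger_gap: 0.137
finger_force: 30.0
```

```bash
python3 - <<'E'
from h import *
from cell import ctrl
import cv2,pickle
v=np.load("g.npy");g=v[:3]
s=ctrl.state();p=ctrl.camera_params("wrist");im=ctrl.camera("wrist")[:,:,::-1]
print(proj(p,G(g,[(-45,110,38),(-57,129,28),(-57,95,70)])))
cv2.imwrite("pics/w2.png",im);pickle.dump(p,open("w2.pkl","wb"))
E
```

```text
[[292.35286114 296.44223295]
 [257.21567478 317.66260691]
 [323.01164782 333.09387946]]
```

View pics/w2.png

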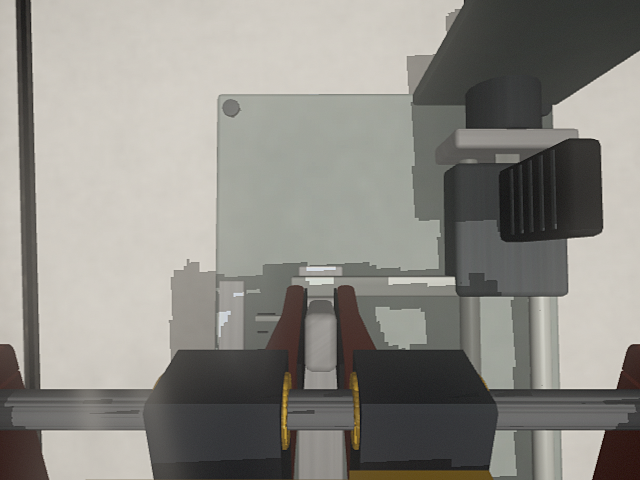

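Emit:
{"name": "servo_tool", "arguments": {"motion": [{"translation": [-1.9, 0, -0.7], "dr": [0, 0, 0], "fingers": 0}, {"translation": [-0.7, 0, -0.3], "dr": [0, 0, 0], "fingers": 0}, {"translation": [0, 0, 0], "dr": [0, 0, 0], "fingers": 0}]}}

```text
time: 7.45
position: [0.6135, -0.0709, 0.0535]
ee_rot: [0.984, -0.027, 0.174, 0.005]
wrist_force: [-0.2, 5.5, 3.6]
finger_gap: 0.136
finger_force: 30.0
```

```bash
cat >> h.py <<'E'
def fk(k,q):
    r0,h,a,e,b,d=k; Y=lambda t:R.from_euler('y',t); Z=lambda t:R.from_euler('z',t)
    A=Y(q[1]+q[2]); W=A*Z(q[3])*Y(q[4])
    return Z(q[0]).apply(np.array([r0,0,h])+Y(q[1]).apply([0,0,a])+A.apply([e,0,b])+W.apply([0,0,d])), Z(q[0])*W*Z(q[5])
E
python3 - <<'E'
from h import *
from cell import ctrl
s=ctrl.state();print(s["position"],s["wrist_force"])
D=[([-1.24599889,.423808579,1.63058235,0,1.08863162,-.0190060],[.21052622,-.58794303,.22196414]),
([-0.17003978,0.49114288,2.16224146,0.26876742,0.14486149,1.19623953],[.52660198,-.06629911,.05351771]),
([-0.15769774,0.53250755,2.05542958,0.16679204,0.20678696,1.31059494],[.5773,-.0691,.0536]),
([-0.18,.09,2.14,.08,.56,1.39],[.48833,-.063135,.22194]),
(s["joint_pos"],s["position"])]
w=[1,1,1,.1,1]
r=least_squares(lambda k:np.concatenate([(fk(k,q)[0]-p)*c for (q,p),c in zip(D,w)])*1e3,[0,.3,.6,0,.5,.2]);k=r.x
print(k,r.fun.round(1));np.save("k.npy",k)
Rm=R.from_quat(s["ee_rot"]).inv()*fk(k,s["joint_pos"])[1];print("rot off",np.degrees(Rm.as_euler('zyx')))
off=R.from_euler('z',Rm.as_euler('zyx')[0]).inv()
v=np.load("g.npy");g=v[:3]
lo=[-3,-.9,.09,-1.31,.11,-2.54];hi=[3,2.11,2.58,4.45,2.69,2.54]
for lean in(35,38,42,45):
  for pull in(0,35,67):
    p,W=pose(g,(-pull,0,79),lean)
    for j4 in(0.3,1.5,2.7):
      f=lambda q:np.r_[(fk(k,q)[0]-p)*10,(W.inv()*fk(k,q)[1]*off).as_rotvec()]
      x0=np.clip(s["joint_pos"],lo,hi).copy();x0[3]=j4;x0[5]=1.5-j4;x0[4]=.3
      o=least_squares(f,x0,bounds=(lo,hi));
      print(lean,pull,j4,"%.4f"%o.cost**.5,o.x.round(2))
E
```

```text
[ 0.61351122 -0.07094918  0.05348067] [-0.21216394  5.52417398  3.56473917]
[-0.02805391  0.69196717  0.48491607  0.14164011  0.58541985  0.51496817] [-11.7  -2.5  -0.5  -5.   -3.2  -1.1   0.   -4.9   0.2   7.6  -1.7  -0.
   3.3  -6.    1.5]
rot off [-9.00000000e+01 -2.54444375e-14 -6.36110936e-15]
35 0 0.3 0.0000 [-0.39  0.67  2.02  2.16  0.23 -0.88]
35 0 1.5 0.0000 [-0.39  0.67  2.02  2.16  0.23 -0.88]
35 0 2.7 0.0000 [-0.39  0.67  2.02  2.16  0.23 -0.88]
35 35 0.3 0.0000 [-0.42  0.65  2.08  2.24  0.26 -0.99]
35 35 1.5 0.0000 [-0.42  0.65  2.08  2.24  0.26 -0.99]
35 35 2.7 0.0000 [-0.42  0.65  2.08  2.24  0.26 -0.99]
35 67 0.3 0.0000 [-0.45  0.64  2.13  2.29  0.3  -1.08]
35 67 1.5 0.0000 [-0.45  0.64  2.13  2.29  0.3  -1.08]
35 67 2.7 0.0000 [-0.45  0.64  2.13  2.29  0.3  -1.08]
38 0 0.3 0.0000 [-0.41  0.7   2.04  2.38  0.31 -1.11]
38 0 1.5 0.0000 [-0.41  0.7   2.04  2.38  0.31 -1.11]
38 0 2.7 0.0000 [-0.41  0.7   2.04  2.38  0.31 -1.11]
38 35 0.3 0.0000 [-0.44  0.68  2.1   2.41  0.35 -1.18]
38 35 1.5 0.0000 [-0.44  0.68  2.1   2.41  0.35 -1.18]
38 35 2.7 0.0000 [-0.44  0.68  2.1  
[... 467 characters left out ...]
.0000 [-0.47  0.74  2.12  2.53  0.49 -1.33]
42 67 0.3 0.0000 [-0.52  0.74  2.17  2.52  0.53 -1.37]
42 67 1.5 0.0000 [-0.52  0.74  2.17  2.52  0.53 -1.37]
42 67 2.7 0.0000 [-0.52  0.74  2.17  2.52  0.53 -1.37]
45 0 0.3 0.0000 [-0.45  0.79  2.07  2.58  0.54 -1.36]
45 0 1.5 0.0000 [-0.45  0.79  2.07  2.58  0.54 -1.36]
45 0 2.7 0.0000 [-0.45  0.79  2.07  2.58  0.54 -1.36]
45 35 0.3 0.0000 [-0.5   0.79  2.12  2.57  0.59 -1.4 ]
45 35 1.5 0.0000 [-0.5   0.79  2.12  2.57  0.59 -1.4 ]
45 35 2.7 0.0000 [-0.5   0.79  2.12  2.57  0.59 -1.4 ]
45 67 0.3 0.0000 [-0.55  0.8   2.17  2.55  0.64 -1.43]
45 67 1.5 0.0000 [-0.55  0.8   2.17  2.55  0.64 -1.43]
45 67 2.7 0.0000 [-0.55  0.8   2.17  2.55  0.64 -1.43]
```

Emit:
{"name": "servo_tool", "arguments": {"motion": [{"translation": [0, 0, 0], "dr": [0, 0, 0], "fingers": 20}, {"translation": [0, 0, 0], "dr": [0, 0, 0], "fingers": 36}, {"translation": [0, 0, 0], "dr": [0, 0, 0], "fingers": 36}, {"translation": [0, 0, -15], "dr": [0, 0, 0], "fingers": 36}, {"translation": [0, 0, -35], "dr": [0, 0, 0], "fingers": 36}, {"translation": [0, 0, -40], "dr": [0, 0, 0], "fingers": 36}, {"translation": [0, 0, -40], "dr": [0, 0, 0], "fingers": 36}, {"translation": [0, 0, 0], "dr": [0, 0, 0], "fingers": 36}]}}

```text
time: 8.45
position: [0.57, -0.0693, 0.1788]
ee_rot: [0.984, -0.027, 0.177, 0.006]
wrist_force: [0.1, 0.1, 0.0]
finger_gap: 0.407
finger_force: 0.0
```

```bash
python3 - <<'E'
from h import *
from cell import ctrl
import cv2,pickle
s=ctrl.state();p=ctrl.camera_params("wrist");im=ctrl.camera("wrist")[:,:,::-1];cv2.imwrite("pics/w3.png",im);pickle.dump(p,open("w3.pkl","wb"))
v=np.load("g.npy");g=v[:3];q=proj(p,G(g,[(-57,95,89),(-57,129,28),(-122,128,28)]));print(q,s["position"],s["wrist_force"])
c,r=q[0].astype(int);x0,y0=200,150
cv2.imwrite("pics/w3c.png",cv2.resize(im[y0:y0+200,x0:x0+260],None,fx=3,fy=3,interpolation=cv2.INTER_CUBIC))
E
```

```text
[[320.1632268  240.85025957]
 [279.85728165 244.71589275]
 [280.71087325 322.16596754]] [ 0.56995557 -0.06927707  0.17883952] [0.08600275 0.06526317 0.00759835]
```

View pics/w3c.png

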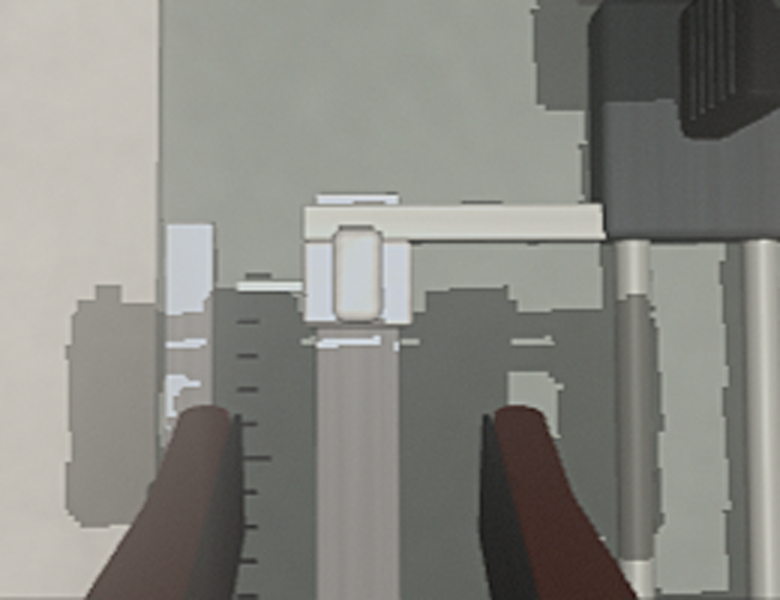

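Emit:
{"name": "servo_tool", "arguments": {"motion": [{"translation": [-10, 30, -5], "dr": [0, 0, 0], "fingers": 36}, {"translation": [-5, 50, -5], "dr": [0, 0, 0], "fingers": 36}, {"translation": [-5, 50, -5], "dr": [0, 0, 0], "fingers": 36}, {"translation": [-5, 50, -5], "dr": [0, 0, 0], "fingers": 36}, {"translation": [0, 0, 0], "dr": [0, 3, 0], "fingers": 36}, {"translation": [0, 0, 0], "dr": [0, 3, 0], "fingers": 36}, {"translation": [0, 0, 0], "dr": [0, 3, 0], "fingers": 36}]}}

```text
time: 9.38
position: [0.5281, -0.2471, 0.1841]
ee_rot: [0.968, -0.027, 0.25, 0.007]
wrist_force: [0.0, 0.7, 0.3]
finger_gap: 0.408
finger_force: 0.0
```

Emit:
{"name": "servo_tool", "arguments": {"motion": [{"translation": [0, 0, 0], "dr": [0, 3, 0], "fingers": 36}, {"translation": [0, 0, 0], "dr": [0, 3, 0], "fingers": 36}, {"translation": [0, 0, 0], "dr": [0, 3, 0], "fingers": 36}, {"translation": [0, 0, 0], "dr": [0, 2, 0], "fingers": 36}, {"translation": [0, 0, 0], "dr": [0, 0, 0], "fingers": 36}, {"translation": [0, 0, 0], "dr": [0, 0, 0], "fingers": 36}]}}

```text
time: 10.12
position: [0.5288, -0.247, 0.185]
ee_rot: [0.939, -0.026, 0.341, 0.01]
wrist_force: [0.3, 1.3, 0.4]
finger_gap: 0.412
finger_force: 0.0
```

```bash
python3 - <<'E'
from h import *
from cell import ctrl
v=np.load("g.npy");g=v[:3]
s=ctrl.state();print(s["joint_pos"].round(2),s["position"]);delta(s,pose(g,(0,0,79),40,80))
E
```

```text
[-0.65  0.3   2.17  1.41  0.37 -0.31] [ 0.5287564  -0.24702828  0.18499713]
dr first(deg) [0.03 0.05 0.05] shift now-axes [ 26.6 -85.2  99.5] shift target-axes [ 26.4 -85.2  99.5] target [ 0.6176 -0.1667  0.1257]
```

Emit:
{"name": "servo_tool", "arguments": {"motion": [{"translation": [5.3, -17, 20], "dr": [0, 0, 0], "fingers": 36}, {"translation": [5.3, -17, 20], "dr": [0, 0, 0], "fingers": 36}, {"translation": [5.3, -17, 20], "dr": [0, 0, 0], "fingers": 36}, {"translation": [5.3, -17, 20], "dr": [0, 0, 0], "fingers": 36}, {"translation": [5.3, -17, 20], "dr": [0, 0, 0], "fingers": 36}, {"translation": [0, 0, 0], "dr": [0, 0, 0], "fingers": 36}, {"translation": [0, 0, 0], "dr": [0, 0, 0], "fingers": 36}]}}

```text
time: 11.0
position: [0.6179, -0.1669, 0.126]
ee_rot: [0.939, -0.026, 0.342, 0.01]
wrist_force: [-0.3, -0.1, 0.0]
finger_gap: 0.411
finger_force: 0.0
```

```bash
python3 - <<'E'
from h import *
from cell import ctrl
import cv2,pickle
v=np.load("g.npy");g=v[:3]
s=ctrl.state();p=ctrl.camera_params("wrist");im=ctrl.camera("wrist")[:,:,::-1];cv2.imwrite("pics/w4.png",im);pickle.dump(p,open("w4.pkl","wb"))
print(s["joint_pos"].round(2),s["position"]);delta(s,pose(g,(0,0,79),40,0))
print(proj(p,G(g,[(-18,-7,95),(-18,7,95),(-57,129,28),(-122,128,28)])).round(1))
E
```

```text
[-0.38  0.47  2.11  2.05  0.23 -0.75] [ 0.6178791  -0.16693946  0.1260361 ]
dr first(deg) [ 0.03 -0.02  0.09] shift now-axes [-0.4 -0.2 80.1] shift target-axes [-0.4 -0.2 80.1] target [ 0.669  -0.1696  0.0644]
[[333.4 282.9]
 [308.  282.9]
 [128.2 367.5]
 [109.8 479.5]]
```

View pics/w4.png

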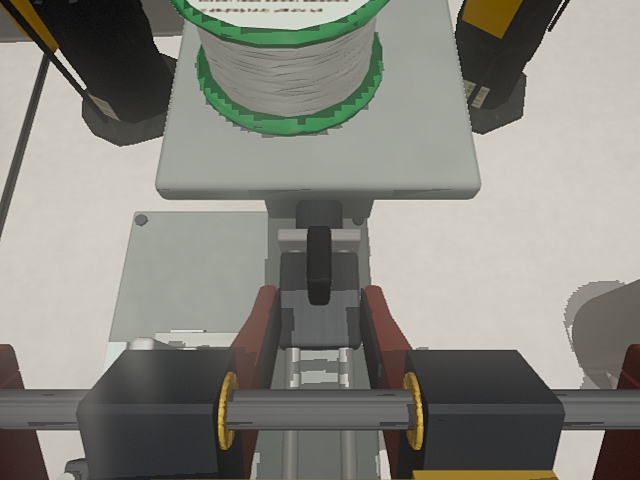

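Emit:
{"name": "servo_tool", "arguments": {"motion": [{"translation": [0, 0, 0], "dr": [0, 3, 0], "fingers": 36}, {"translation": [0, 0, 0], "dr": [0, 0, 0], "fingers": 36}]}}

```text
time: 11.3
position: [0.6168, -0.1675, 0.1257]
ee_rot: [0.93, -0.027, 0.366, 0.011]
wrist_force: [-0.5, 0.8, 0.4]
finger_gap: 0.409
finger_force: 0.0
```

```bash
python3 - <<'E'
from h import *
from cell import ctrl
v=np.load("g.npy");g=v[:3]
s=ctrl.state();delta(s,pose(g,(0,0,81),43,0))
E
```

```text
dr first(deg) [ 0.08  0.04 -0.04] shift now-axes [-1.2 -0.9 78.9] shift target-axes [-1.3 -0.8 78.9] target [ 0.6697 -0.1696  0.0671]
```

Emit:
{"name": "servo_tool", "arguments": {"motion": [{"translation": [-1.2, -0.9, 15], "dr": [0, 0, 0], "fingers": 36}, {"translation": [0, 0, 20], "dr": [0, 0, 0], "fingers": 36}, {"translation": [0, 0, 20], "dr": [0, 0, 0], "fingers": 36}, {"translation": [0, 0, 14], "dr": [0, 0, 0], "fingers": 36}, {"translation": [0, 0, 10], "dr": [0, 0, 0], "fingers": 36}, {"translation": [0, 0, 0], "dr": [0, 0, 0], "fingers": 36}]}}

```text
time: 12.05
position: [0.6711, -0.169, 0.0671]
ee_rot: [0.93, -0.026, 0.366, 0.011]
wrist_force: [-0.7, 1.5, -0.3]
finger_gap: 0.408
finger_force: 0.0
```

Emit:
{"name": "servo_tool", "arguments": {"motion": [{"translation": [0, 0, 0], "dr": [0, 0, 0], "fingers": 20}, {"translation": [0, 0, 0], "dr": [0, 0, 0], "fingers": 16}, {"translation": [0, 0, 0], "dr": [0, 0, 0], "fingers": 0}, {"translation": [0, 0, 0], "dr": [0, 0, 0], "fingers": 0}, {"translation": [0, 0, 0], "dr": [0, 0, 0], "fingers": 0}]}}

```text
time: 12.68
position: [0.671, -0.1691, 0.0678]
ee_rot: [0.93, -0.026, 0.367, 0.011]
wrist_force: [-4.6, -0.9, 5.2]
finger_gap: 0.156
finger_force: 30.0
```

```bash
python3 - <<'E'
from h import *
from cell import ctrl
v=np.load("g.npy");g=v[:3]
s=ctrl.state();delta(s,pose(g,(0,0,81),43,0));print(s["position"],s["wrist_force"],s["finger_gap"],s["joint_pos"].round(2))
d=G(g,[(-1,0,0)])[0]-G(g,[(0,0,0)])[0];print("1mm pull in tool mm",R.from_quat(s["ee_rot"]).inv().apply(d*1e3).round(4))
E
```

```text
dr first(deg) [ 0.05 -0.07  0.07] shift now-axes [-1.4  0.6 -0.4] shift target-axes [-1.4  0.6 -0.4] target [ 0.6697 -0.1696  0.0671]
[ 0.67102521 -0.16911663  0.06780999] [-4.59389064 -0.92194317  5.1801354 ] 0.1564085991544669 [-0.35  0.64  2.03  2.48  0.33 -1.16]
1mm pull in tool mm [-7.305e-01 -4.000e-04 -6.829e-01]
```

Emit:
{"name": "servo_tool", "arguments": {"motion": [{"translation": [-2.2, 0, -2.05], "dr": [0, 0, 0], "fingers": 0}, {"translation": [-3.65, 0, -3.41], "dr": [0, 0, 0], "fingers": 0}, {"translation": [-3.65, 0, -3.41], "dr": [0, 0, 0], "fingers": 0}, {"translation": [-3.65, 0, -3.41], "dr": [0, 0, 0], "fingers": 0}, {"translation": [-3.65, 0, -3.41], "dr": [0, 0, 0], "fingers": 0}, {"translation": [-3.65, 0, -3.41], "dr": [0, 0, 0], "fingers": 0}, {"translation": [-3.65, 0, -3.41], "dr": [0, 0, 0], "fingers": 0}, {"translation": [-3.65, 0, -3.41], "dr": [0, 0, 0], "fingers": 0}]}}

```text
time: 13.68
position: [0.6336, -0.1671, 0.0678]
ee_rot: [0.93, -0.026, 0.367, 0.011]
wrist_force: [6.3, -1.4, -3.2]
finger_gap: 0.161
finger_force: 30.0
```

Emit:
{"name": "servo_tool", "arguments": {"motion": [{"translation": [-3.65, 0, -3.41], "dr": [0, 0, 0], "fingers": 0}, {"translation": [-3.65, 0, -3.41], "dr": [0, 0, 0], "fingers": 0}, {"translation": [-3.65, 0, -3.41], "dr": [0, 0, 0], "fingers": 0}, {"translation": [-2.2, 0, -2.05], "dr": [0, 0, 0], "fingers": 0}, {"translation": [0, 0, 0], "dr": [0, 0, 0], "fingers": 0}, {"translation": [0, 0, 0], "dr": [0, 0, 0], "fingers": 0}]}}

```text
time: 14.42
position: [0.6157, -0.1661, 0.0678]
ee_rot: [0.93, -0.026, 0.367, 0.011]
wrist_force: [7.2, -1.2, -1.4]
finger_gap: 0.155
finger_force: 30.0
```

```bash
cat > chk.py <<'E'
from h import *
from cell import ctrl
import cv2,sys
v=np.load("g.npy");g=v[:3];s=ctrl.state()
d=R.from_euler('z',g[2]).inv().apply(s["position"]-[0.67103,-0.16912,0.06781])*1e3
print("gauge disp",d.round(2),s["wrist_force"].round(1),s["finger_gap"],s["time"])
n=sys.argv[1];out=[]
for c in("scene","side"):
    im=ctrl.camera(c)[:,:,::-1];cv2.imwrite(f"pics/{c}{n}.png",im);q=proj(ctrl.camera_params(c),G(g,[(-120,128,28)]))[0].round().astype(int);print(c,q)
    a=im[q[1]-20:q[1]+20,q[0]-25:q[0]+25];out.append(cv2.resize(a,None,fx=8,fy=8,interpolation=cv2.INTER_CUBIC))
cv2.imwrite(f"pics/c{n}.png",np.hstack(out))
E
python3 chk.py 5
```

```text
gauge disp [-5.539e+01 -1.100e-01  2.000e-02] [ 7.2 -1.2 -1.4] 0.15535673428497915 14.425
scene [316 289]
side [311 290]
```

View pics/c5.png

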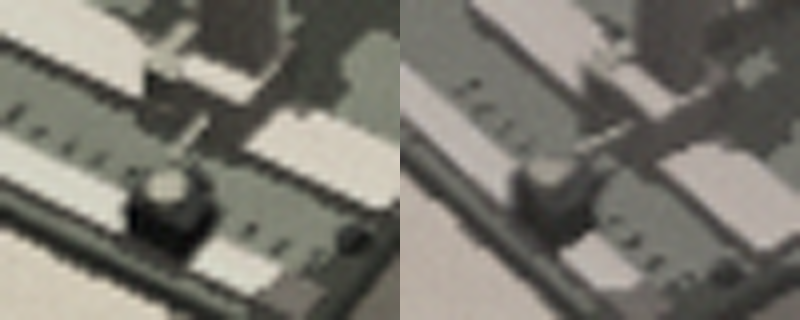

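```bash
python3 - <<'E'
from h import *
import cv2,pickle
p=pickle.load(open("w1.pkl","rb"));im=cv2.cvtColor(cv2.imread("pics/w1.png"),cv2.COLOR_BGR2GRAY).astype(float)
print("ptr v242-258",im[242:259,288:302].mean(1).round(0).tolist())
print("ptr tip u",im[250:252,280:304].mean(0).round(0).tolist())
print("tongue v216-238",im[216:239,280:285].mean(1).round(0).tolist())
for c in (280,282,284,286): print(c,im[218:236,c].tolist())
v=np.load("g.npy");g=v[:3]
for t in(60,64,65,66,68,85.7,87.1):print(t,proj(p,G(g,[(-57-t,129,28)])).round(2))
E
```

```text
ptr v242-258 [110.0, 105.0, 104.0, 112.0, 101.0, 101.0, 101.0, 119.0, 136.0, 132.0, 82.0, 99.0, 101.0, 107.0, 100.0, 100.0, 101.0]
ptr tip u [106.0, 105.0, 104.0, 105.0, 102.0, 118.0, 138.0, 136.0, 135.0, 136.0, 134.0, 134.0, 134.0, 134.0, 134.0, 135.0, 134.0, 134.0, 134.0, 134.0, 134.0, 134.0, 135.0, 135.0]
tongue v216-238 [150.0, 150.0, 150.0, 151.0, 151.0, 153.0, 152.0, 101.0, 103.0, 104.0, 104.0, 105.0, 106.0, 104.0, 104.0, 113.0, 132.0, 155.0, 151.0, 150.0, 151.0, 152.0, 152.0]
280 [152.0, 155.0, 155.0, 156.0, 155.0, 107.0, 102.0, 106.0, 103.0, 105.0, 107.0, 105.0, 105.0, 116.0, 135.0, 158.0, 155.0, 155.0]
282 [150.0, 151.0, 150.0, 152.0, 153.0, 106.0, 102.0, 104.0, 103.0, 105.0, 106.0, 101.0, 105.0, 112.0, 132.0, 153.0, 149.0, 149.0]
284 [150.0, 149.0, 149.0, 152.0, 151.0, 87.0, 104.0, 104.0, 104.0, 104.0, 106.0, 104.0, 103.0, 113.0, 131.0, 155.0, 152.0, 149.0]
286 [149.0, 148.0, 149.0, 152.0, 151.0, 81.0, 81.0, 91.0, 89.0, 89.0, 89.0, 86.0, 92.0, 144.0, 153.0, 80.0, 99.0, 154.0]
60 [[286.29 222.16]]
64 [[286.27 226.32]]
65 [[286.27 227.36]]
66 [[286.26 228.4 ]]
68 [[286.25 230.49]]
85.7 [[286.18 248.96]]
87.1 [[286.17 250.43]]
```

Emit:
{"name": "servo_tool", "arguments": {"motion": [{"translation": [-1.6, 0, -1.5], "dr": [0, 0, 0], "fingers": 0}, {"translation": [-1.6, 0, -1.5], "dr": [0, 0, 0], "fingers": 0}, {"translation": [-1.6, 0, -1.5], "dr": [0, 0, 0], "fingers": 0}, {"translation": [-1.0, 0, -0.94], "dr": [0, 0, 0], "fingers": 0}, {"translation": [0, 0, 0], "dr": [0, 0, 0], "fingers": 0}, {"translation": [0, 0, 0], "dr": [0, 0, 0], "fingers": 0}]}}

```text
time: 15.28
position: [0.608, -0.1657, 0.0678]
ee_rot: [0.93, -0.026, 0.367, 0.011]
wrist_force: [7.4, -0.7, -2.9]
finger_gap: 0.156
finger_force: 30.0
```

```bash
python3 chk.py 6; python3 - <<'E'
from h import *
from cell import ctrl
import cv2
v=np.load("g.npy");g=v[:3]
# image evidence: scan along the predicted pointer track for the bright blade, per camera; report the best t before/after
for c in("scene","side"):
    p=ctrl.camera_params(c)
    for n in("0","5","6"):
        im=cv2.imread(f"pics/{c}{n}.png",0).astype(np.float32)
        ts=np.arange(40,95,.5);prof=0
        for y in(117,120,123,126):
            q=proj(p,G(g,[(-57-t,y,29) for t in ts])).astype(np.float32);prof=prof+cv2.remap(im,q[:,:1],q[:,1:],cv2.INTER_LINEAR).ravel()/4
        print(c,n,[(float(ts[i]),int(prof[i])) for i in range(1,len(ts)-1) if prof[i]>=prof[i-1] and prof[i]>prof[i+1] and prof[i]>75])
E
```

```text
gauge disp [-6.316e+01 -1.500e-01  1.000e-02] [ 7.4 -0.7 -2.9] 0.15628054141688097 15.275
scene [316 289]
side [311 290]
scene 0 [(41.0, 95), (47.0, 101), (52.5, 98), (58.0, 98), (63.0, 90), (66.5, 90), (68.5, 89), (74.5, 95), (85.5, 123)]
scene 5 [(53.5, 137), (75.0, 112), (80.0, 112), (86.0, 116), (91.5, 111), (92.5, 112)]
scene 6 [(40.5, 108), (52.5, 76), (61.0, 138), (71.5, 76), (86.0, 116), (91.5, 112)]
side 0 [(44.5, 94), (47.5, 94), (49.0, 95), (52.0, 98), (58.0, 95), (60.0, 97), (61.5, 97), (64.5, 98), (65.5, 98), (70.0, 94), (74.0, 95), (76.5, 94), (78.5, 95), (80.0, 94), (81.5, 93), (85.5, 117), (93.5, 79)]
side 5 [(54.0, 126), (61.0, 84), (64.0, 84), (70.0, 88), (74.0, 92), (81.5, 104), (85.0, 106), (90.5, 102), (92.0, 101)]
side 6 [(51.0, 96), (62.0, 123), (70.5, 88), (81.5, 92), (88.5, 103), (90.5, 103), (92.0, 102), (93.5, 101)]
```

Emit:
{"name": "servo_tool", "arguments": {"motion": [{"translation": [-0.5, 0, -0.5], "dr": [0, 0, 0], "fingers": 0}, {"translation": [-0.5, 0, -0.5], "dr": [0, 0, 0], "fingers": 0}, {"translation": [0, 0, 0], "dr": [0, 0, 0], "fingers": 0}, {"translation": [0, 0, 0], "dr": [0, 0, 0], "fingers": 0}]}}

```text
time: 15.88
position: [0.6067, -0.1657, 0.0679]
ee_rot: [0.93, -0.026, 0.367, 0.011]
wrist_force: [8.3, -1.9, -5.0]
finger_gap: 0.156
finger_force: 30.0
```

```bash
python3 chk.py 7
```

```text
gauge disp [-6.445e+01 -1.400e-01  5.000e-02] [ 8.3 -1.9 -5. ] 0.15646169738183727 15.875
scene [316 289]
side [311 290]
```

Hold for over a second, then ease home at about 30 mm/s.

Emit:
{"name": "servo_tool", "arguments": {"motion": [{"translation": [0, 0, 0], "dr": [0, 0, 0], "fingers": 0}, {"translation": [0, 0, 0], "dr": [0, 0, 0], "fingers": 0}, {"translation": [0, 0, 0], "dr": [0, 0, 0], "fingers": 0}, {"translation": [0, 0, 0], "dr": [0, 0, 0], "fingers": 0}, {"translation": [0, 0, 0], "dr": [0, 0, 0], "fingers": 0}, {"translation": [0, 0, 0], "dr": [0, 0, 0], "fingers": 0}, {"translation": [0, 0, 0], "dr": [0, 0, 0], "fingers": 0}, {"translation": [0, 0, 0], "dr": [0, 0, 0], "fingers": 0}]}}

```text
time: 16.98
position: [0.6067, -0.1657, 0.0678]
ee_rot: [0.93, -0.026, 0.367, 0.011]
wrist_force: [8.2, -1.1, -3.7]
finger_gap: 0.161
finger_force: 30.0
```

Emit:
{"name": "servo_tool", "arguments": {"motion": [{"translation": [0, 0, 0], "dr": [0, 0, 0], "fingers": 0}, {"translation": [0, 0, 0], "dr": [0, 0, 0], "fingers": 0}, {"translation": [1.46, 0, 1.37], "dr": [0, 0, 0], "fingers": 0}, {"translation": [2.92, 0, 2.73], "dr": [0, 0, 0], "fingers": 0}, {"translation": [2.92, 0, 2.73], "dr": [0, 0, 0], "fingers": 0}, {"translation": [2.92, 0, 2.73], "dr": [0, 0, 0], "fingers": 0}, {"translation": [2.92, 0, 2.73], "dr": [0, 0, 0], "fingers": 0}, {"translation": [2.92, 0, 2.73], "dr": [0, 0, 0], "fingers": 0}]}}

```text
time: 17.98
position: [0.6283, -0.1668, 0.0678]
ee_rot: [0.93, -0.026, 0.367, 0.011]
wrist_force: [4.4, -0.7, -0.8]
finger_gap: 0.16
finger_force: 30.0
```

Emit:
{"name": "servo_tool", "arguments": {"motion": [{"translation": [2.92, 0, 2.73], "dr": [0, 0, 0], "fingers": 0}, {"translation": [2.92, 0, 2.73], "dr": [0, 0, 0], "fingers": 0}, {"translation": [2.92, 0, 2.73], "dr": [0, 0, 0], "fingers": 0}, {"translation": [2.92, 0, 2.73], "dr": [0, 0, 0], "fingers": 0}, {"translation": [2.92, 0, 2.73], "dr": [0, 0, 0], "fingers": 0}, {"translation": [2.92, 0, 2.73], "dr": [0, 0, 0], "fingers": 0}, {"translation": [2.92, 0, 2.73], "dr": [0, 0, 0], "fingers": 0}, {"translation": [1.46, 0, 1.37], "dr": [0, 0, 0], "fingers": 0}]}}

```text
time: 18.98
position: [0.6582, -0.1684, 0.0678]
ee_rot: [0.93, -0.026, 0.367, 0.011]
wrist_force: [2.5, -1.9, 6.0]
finger_gap: 0.158
finger_force: 30.0
```

Emit:
{"name": "servo_tool", "arguments": {"motion": [{"translation": [1.46, 0, 1.37], "dr": [0, 0, 0], "fingers": 0}, {"translation": [1.46, 0, 1.37], "dr": [0, 0, 0], "fingers": 0}, {"translation": [1.46, 0, 1.37], "dr": [0, 0, 0], "fingers": 0}, {"translation": [1.46, 0, 1.37], "dr": [0, 0, 0], "fingers": 0}, {"translation": [1.46, 0, 1.37], "dr": [0, 0, 0], "fingers": 0}, {"translation": [0, 0, 0], "dr": [0, 0, 0], "fingers": 0}, {"translation": [0, 0, 0], "dr": [0, 0, 0], "fingers": 0}]}}

```text
time: 19.85
position: [0.6679, -0.1689, 0.0677]
ee_rot: [0.93, -0.026, 0.367, 0.011]
wrist_force: [2.4, -1.3, 5.6]
finger_gap: 0.155
finger_force: 30.0
```

```bash
python3 chk.py 8
```

```text
gauge disp [-3.09  0.02 -0.07] [ 2.4 -1.3  5.6] 0.154630461510868 19.85
scene [316 289]
side [311 290]
```

Emit:
{"name": "servo_tool", "arguments": {"motion": [{"translation": [0.73, 0, 0.68], "dr": [0, 0, 0], "fingers": 0}, {"translation": [0.73, 0, 0.68], "dr": [0, 0, 0], "fingers": 0}, {"translation": [0.73, 0, 0.68], "dr": [0, 0, 0], "fingers": 0}, {"translation": [0.37, 0, 0.34], "dr": [0, 0, 0], "fingers": 0}, {"translation": [0.37, 0, 0.34], "dr": [0, 0, 0], "fingers": 0}, {"translation": [0, 0, 0], "dr": [0, 0, 0], "fingers": 0}, {"translation": [0, 0, 0], "dr": [0, 0, 0], "fingers": 0}]}}

```text
time: 20.82
position: [0.671, -0.1691, 0.0677]
ee_rot: [0.93, -0.026, 0.367, 0.011]
wrist_force: [-4.0, -2.0, 12.3]
finger_gap: 0.157
finger_force: 30.0
```

```bash
python3 chk.py 9
```

```text
gauge disp [-0.05  0.06 -0.09] [-4.  -2.  12.3] 0.1567108804407833 20.825
scene [316 289]
side [311 290]
```

Home, with force against the stop. Release and retreat back along the hand.

Emit:
{"name": "servo_tool", "arguments": {"motion": [{"translation": [0, 0, 0], "dr": [0, 0, 0], "fingers": 20}, {"translation": [0, 0, 0], "dr": [0, 0, 0], "fingers": 36}, {"translation": [0, 0, 0], "dr": [0, 0, 0], "fingers": 36}, {"translation": [0, 0, -15], "dr": [0, 0, 0], "fingers": 36}, {"translation": [0, 0, -30], "dr": [0, 0, 0], "fingers": 36}, {"translation": [0, 0, -35], "dr": [0, 0, 0], "fingers": 36}, {"translation": [0, 0, -40], "dr": [0, 0, 0], "fingers": 36}, {"translation": [0, 0, 0], "dr": [0, 0, 0], "fingers": 36}]}}

```text
time: 21.92
position: [0.5887, -0.1646, 0.1573]
ee_rot: [0.93, -0.026, 0.368, 0.012]
wrist_force: [0.5, -0.4, 0.0]
finger_gap: 0.406
finger_force: 0.0
```

```bash
python3 chk.py 10; python3 - <<'E'
from h import *
from cell import ctrl
import cv2
v=np.load("g.npy");g=v[:3]
for c in("scene","side"):
    p=ctrl.camera_params(c)
    for n in("7","10"):
        im=cv2.imread(f"pics/{c}{n}.png",0).astype(np.float32);ts=np.arange(45,90,.25);prof=0
        for y in(117,120,123,126):
            q=proj(p,G(g,[(-57-t,y,29) for t in ts])).astype(np.float32);prof=prof+cv2.remap(im,q[:,:1],q[:,1:],cv2.INTER_LINEAR).ravel()/4
        i=15+prof[60:80].argmax()+45-15;print(c,n,ts[60:80][prof[60:80].argmax()],prof[60:80].max())
    a=cv2.imread(f"pics/{c}0.png",0)[185:260,280:340];b=cv2.imread(f"pics/{c}10.png",0)[185:260,280:340]
    r=cv2.phaseCorrelate(a[:,:].astype(np.float32),b.astype(np.float32));print("grip area shift",r)
E
```

```text
gauge disp [-82.42  -0.11  89.46] [ 0.5 -0.4  0. ] 0.406437720621862 21.925
scene [316 289]
side [311 290]
scene 7 62.5 139.37915
scene 10 62.5 131.8667
grip area shift ((0.08043092141259223, 0.3601271645299775), 0.6473703028361003)
side 7 63.5 121.51416
side 10 63.25 129.93457
grip area shift ((0.16433884465090998, 0.28342400687991187), 0.6814064835442437)
```

```bash
python3 -c "
from cell import ctrl
print(ctrl.job_done())"
```

```text
the job is handed in; nothing more can be done
None
```

The job is handed in, with no verdict returned: the tell-tale was zeroed against the home cross arm, drawn to 64.5 mm (index estimated at about 64.5 mm from the wrist camera) and held over a second; after easing the slide home, images showed the tell-tale unmoved.

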